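Kit the flap-covered lower tier of the sensory toy rack

ROBOT

A 6-joint arm with a two-finger parallel gripper is mounted at the origin on the work surface. World frame = base frame: x ahead of the robot, y to its left, z up, the work surface at z = 0. Lengths are in m, angles in rad, forces in N, time in s.
With the tool pointing down it reaches from about 0.35 to 0.975 m from the base axis. Payload 4.9 kg.
Tool frame: the origin (TCP) lies at the very end of the fingers, on their centre line; the grasp point (between the pads) lies 19 mm behind it; x points along the fingers, z is the direction in which the jaws open and shut, and the axes are right-handed (so a half turn about x gives the same grasp; the last joint's range is limited). The gripper opens to 85 mm and grips with 20 to 120 N. Pads are 22 mm wide; open, the fingers measure 114 mm over their backs; the gripper's body (76 mm by 85 mm) begins 54 mm behind the grasp point. The pads swing forward as they close: fully open they stand 13 mm farther back than shut.
Start: joints at [1.23, 0.053, 1.613, -0, 1.476, -0.119], TCP at [0.137, 0.61, 0.231] pointing down, gripper open.
Joint ranges: [-3.01, 3.01], [-1.01, 2.22], [0.06, 2.58], [-1.02, 4.17], [0.09, 2.62], [-3.14, 3.14]. Speed limits (rad/s): [2.57, 2.57, 3.14, 3.14, 3.14, 3.14].

INTERFACE

Orientations are given as a unit quaternion [w, x, y, z].
In Python, from plant import manip, vision, job gives the robot as it stands.
- The arm moves only by the tool servo_tool, never from a script. Its arguments are lists of equal length, an entry for each row: "twist": the turn, a rotation vector about the world's x, y, z in rad, a list of three; "xyz": the shift along the world's x, y, z in cm, a list of three; "fingers": the opening, from 0 (shut) to 1 (fully open). In form: {"twist": [[wx, wy, wz], ...], "xyz": [[x, y, z], ...], "fingers": [fingers, ...]}. A call has 1 to 8 rows; each row shifts and turns the commanded pose from where the row before left it; what a row does not reach is not made up. A row lasts 1/8 s, in which the tool goes at most 62.5 mm and 10.7 degrees, less where a joint would pass 70% of its speed; a pose out of reach is approached as far as the arm can. A call with a gripper value outside its range is refused whole. The fingers move at their own pace and stop on an object; the grip force is fixed at half the most. Time passes only in rows, so rows that do not move let the fingers close. It gives the time, the measured TCP pose, the force and the opening at its end, in the units of the state.
- manip.state(): the state, without advancing time (a new reading comes with each control period).
- vision.grab_frame(name): name is "scene" or "top" or "wrist"; returns the picture (420x560x3 uint8, red, green, blue); there is no depth.
- vision.get_calibration(name): a dict with "camera_matrix" (3x3 intrinsics, pixels), "origin" and "orientation" of the camera in the world; the wrist camera has in their place "mount" (4x4, takes a point from camera to tool coordinates, whose origin is the TCP and whose axes are the tool frame's). Camera axes: x right, y up, looking along -z (the intrinsics and any distortion apply to the point x, -y, -z); pixel columns grow to the right and rows downward; lengths in m; the calibration is good to about 2 mm. A picture is of the moment at which its call begins: read the wrist's pose just before it. get_calibration takes no time and is no camera call.
- job.job_done(): hands the job in, once; it reports no verdict.
Trained networks look in the newest picture that a camera, given by its name, has taken for a name from the list of things; names that differ only in an ending like _2 or _b are one class to them, and where a whole thing is asked for, a point or a joint stands for the part that bears it (a point fixed in the world has none). Each returns a list of dicts, best first, with "score" (0 to 1); they miss things now and then, are a little off and sometimes report something else, mostly with a low value. They report only what shows in the picture. A call takes as long as a camera call. They do not tell look-alikes from the thing itself.
- vision.spot_in(camera, label): "extent" ([centre column, centre row, width, height] in pixels, round what is visible of it).
The state is a dict: "time": time; "joint_pos": joint angles; "joint_vel": joint speeds; "joint_efforts": joint torques, N m; "tool_pos": TCP position; "tool_rot": TCP orientation; "contact_force": force on the tool from outside, world axes, zero at the start; "ft_torque": the same for the moment, N m; "gripper_width": opening from 0.0 (shut) to 1.0 (fully open).
Only numpy, scipy, OpenCV 4.12 (cv2) and the standard library are available. Lean on these libraries where they do the work, as an engineer would, in place of code of your own. Each camera call takes 0.05 s, during which the arm holds its last target.

TASK

Lift the hinged bamboo flap off the rack's lower tier and leave it standing open, upright or a little past. Then put away the ridged walnut egg and the aluminium tuning bar from the top tier: stand the egg upright inside the round rim of its bay, and lay the bar flat and lengthwise across the two cork strips of the other bay, centred on them. Set both down rather than dropping them, and leave the other toys where they are.

Things in the scene. Friction and masses are not known exactly. Their poses are not given: they have to be found in the camera images.
- rack: Fixed bamboo rack. Origin: on the table under the centre of its lower tier; x away from the robot at yaw 0, y left. Lower tier: tray 150 (x) by 264 (y) mm, walls 8 thick, 70 high; an 8 mm divider along x at y = 0 (top 50 above the table) parts two bays, each 134 (x) by 120 (y) inside, centred at y = -64 and +64 mm. The higher tiers stand at y 132 to 352 mm.
- top_tier (a point): Centre of the top tier's floor, 125 mm above the table, 242 mm from the rack's origin along the rack's y. The tier is 240 (x) by 220 (y) mm, with rims 12 mm above its floor all round. Egg, bar and a gear spinner start on this floor.
- flap (a joint): Flap over the lower tier, hinged along y on its far (+x) upper edge: 0 lies shut, grows as the free front edge is lifted up and away from the robot, 1.57 is upright, stop at 1.8. It may start slightly ajar (up to 0.25). The stiff hinge holds it at any angle (about 3 N at the handle lifts it).
- flap_handle (a point): Middle of the flap's handle: a round bar 12 mm thick, 108 mm clear between its side arms, parallel to the hinge (along the rack's y), 195 mm from the hinge line, 45 mm in front of the flap's front edge and in its plane (39 mm clear gap); 74 mm above the table when shut. It may turn between the fingers. Axes equal the rack's when shut and turn with the flap.
- flap_hinge (a point): Middle of the flap's hinge line, 74 mm above the table, 75 mm beyond the rack's origin along the rack's x. The flap is 148 long, 262 wide, 8 thick.
- bar_bed: Fixed floor of one bay (left or right, varies): a board 130 (x) by 116 (y) by 6 mm carrying two cork strips, each 14 (x) by 80 (y) mm, centred at x = -35 and +35 mm, tops 18 mm above the origin. Origin: centre of the board's underside, 8 mm above the table; axes as the rack's.
- egg_bed: Fixed floor of the other bay: the same 130 by 116 by 6 mm board carrying a round rim, inner radius 36, outer radius 42, top 14 mm above the origin (8 mm above the board). Origin: centre of the board's underside, 8 mm above the table; axes as the rack's.
- bar: Aluminium tuning bar, loose, 115 (x) by 32 (y) by 16 (z) mm, about 155 g, lying flat roughly along the rack's y on the far half of the top tier. Origin: centre of its underside.
- egg: Walnut egg with ridges around it, loose, standing upright on a flat foot 34 mm across on the near half of the top tier; 72 mm high, widest (50 mm across) at 33 mm height, about 70 g. Origin: centre of its foot; z up through its tip.
- gear: Bystander: yellow gear spinner, 78 mm across, 52 mm high, beside the egg on the near half of the top tier, about 110 mm centre to centre (which side varies). Origin: centre of its foot.
- cube: Bystander: clear acrylic cube, 60 mm, on the table to the left. Origin: centre of its underside.
- spinner: Bystander: red three-armed suction spinner, about 115 mm across, 58 mm high, on the table to the right. Origin: centre of its foot.
- drum: Bystander: small wooden drum, 90 mm across, 60 high, on the table to the right. Origin: centre of its underside.
- rattle: Bystander: upright wooden rattle, 60 mm across, 133 high, on the table to the left. Origin: centre of its foot.
Mind the look-alikes: they are no part of the job. What is shaped like the egg but blue is not meant.

How it is judged:
On the way:
1. the flap has been lifted open (past 1.35 rad) (value of joint flap above 1.35 rad), for 0.2 s.
At the end, for the whole second after the job is handed in: Flap open past 1.35 rad; egg upright (0.12 rad) on the board inside the rim, within 18 mm of its centre; bar flat (0.08 rad) on both cork strips, centre within 18 mm of the bed's, lengthwise along the bed's x within 0.2 rad, either way round; both at rest and released (value of joint flap above 1.35 rad and horizontal distance between egg and egg_bed below 0.018 m and z of egg in the frame of egg_bed below 0.01 m and angle between egg's own z axis and vertical below 0.12 rad and horizontal distance between bar and bar_bed below 0.018 m and z of bar in the frame of bar_bed between 0.014 and 0.023 m and angle between the x axis of bar and the x axis of bar_bed, either way round below 0.2 rad and angle between bar's own z axis and vertical below 0.08 rad and linear speed of each of egg, bar below 0.02 m/s and angular speed of each of egg, bar below 0.2 rad/s); the robot touches nothing.
It fails at once if the egg or the bar is dropped (falls freely by more than about 25 mm) ((linear speed of egg above 0.7 m/s and contact force between the fingers and egg below 0.05 N) or (linear speed of bar above 0.7 m/s and contact force between the fingers and bar below 0.05 N)).
It fails at once if another toy is moved by more than 30 mm (distance of any of gear, cube, spinner, drum, rattle from where it was at the start of the episode above 0.03 m).
It also fails if it takes over 72 s, if anything falls off the work surface, if the arm or the gripper's body presses on something with over 40 N, if the wrist force passes 120 N, or if a joint passes its speed limit or range.

## Working session

There is one attempt and no reset: what is moved stays moved. The work goes in short steps, Python scripts to look and compute and a tool call to move; the robot and the scene stay as the last step left them, time stands still between calls to the robot, and variables do not carry over. Pictures are saved under pics/ and viewed, and the job is handed in when it is done.

Besides the shell and the picture viewer there is one more tool, called after "Emit:" as name(argument=value, ...) on one line, values as JSON. servo_tool: Moves the arm, as the interface text tells. Its arguments: {"type":"object","properties":{"twist":{"type":"array","items":{"type":"array","items":{"type":"number"}}},"xyz":{"type":"array","items":{"type":"array","items":{"type":"number"}}},"fingers":{"type":"array","items":{"type":"number"}}},"required":["twist","xyz","fingers"]}

```bash
ls; mkdir -p pics; cat > h.py <<'E'
import numpy as np, cv2
from plant import manip, vision, job
from scipy.spatial.transform import Rotation as R
def q2R(q): return R.from_quat([q[1],q[2],q[3],q[0]]).as_matrix()
def cam(name):
    c=vision.get_calibration(name)
    K=np.array(c["camera_matrix"])
    if "mount" in c:
        s=manip.state(); T=np.eye(4);T[:3,:3]=q2R(s["tool_rot"]);T[:3,3]=s["tool_pos"]
        M=T@np.array(c["mount"]); return K,M[:3,3],M[:3,:3]
    o=np.array(c["orientation"])
    Rm=q2R(o) if o.size==4 else o
    return K,np.array(c["origin"]),Rm
def proj(C,P):
    K,o,Rm=C; p=(np.atleast_2d(P)-o)@Rm; x=np.c_[p[:,0]/-p[:,2],-p[:,1]/-p[:,2],np.ones(len(p))]
    return (x@K.T)[:,:2]
def pix(C,uv,z):
    K,o,Rm=C; r=np.linalg.inv(K)@np.array([uv[0],uv[1],1.]); d=Rm@np.array([r[0],-r[1],-1])
    return o+d*(z-o[2])/d[2]
def save(name,im): cv2.imwrite("pics/"+name+".png",np.ascontiguousarray(im[...,::-1]))
E
python3 - <<'E'
from h import *
for n in ["scene","top","wrist"]:
    im=vision.grab_frame(n); save(n+"0",im); c=vision.get_calibration(n); print(n,c)
print(manip.state())
E
```

```text
pics
scene {'camera_matrix': array([[459.3219657 ,   0.        , 280.39266455],
       [  0.        , 459.3219657 , 210.9822777 ],
       [  0.        ,   0.        ,   1.        ]]), 'origin': array([ 1.31988731, -0.59255767,  1.11439988]), 'orientation': array([0.83155891, 0.3392559 , 0.16734113, 0.40670894])}
top {'camera_matrix': array([[396.28678855,   0.        , 280.041487  ],
       [  0.        , 396.28678855, 209.19277598],
       [  0.        ,   0.        ,   1.        ]]), 'origin': array([0.29313451, 0.01723268, 1.1783896 ]), 'orientation': array([ 0.70380498,  0.07685198, -0.07931577, -0.70175589])}
wrist {'camera_matrix': array([[299.36914884,   0.        , 277.35809627],
       [  0.        , 299.36914884, 208.92526448],
       [  0.        ,   0.        ,   1.        ]]), 'mount': array([[ 1.32677119e-03,  3.07125227e-01, -9.51668185e-01,
        -1.43680015e-01],
       [ 2.17400286e-03,  9.51665888e-01,  3.07127517e-01,
         7.83886414e-02],
       [ 9.99996757e-01, -2.47641729e-03,  5.94951760e-04,
        -2.02242320e-04],
       [ 0.00000000e+00,  0.00000000e+00,  0.00000000e+00,
         1.00000000e+00]])}
{'time': 0.15, 'joint_pos': array([ 1.23003047e+00,  5.32049509e-02,  1.61397120e+00,  3.19992337e-05,
        1.47600709e+00, -1.18972445e-01]), 'joint_vel': array([-0.00046258, -0.00113962, -0.00414461,  0.00117787, -0.00181825,
       -0.00066226]), 'joint_efforts': array([ 4.60430601e-04, -3.94235086e+01, -3.70725596e+01, -1.29510117e-04,
        4.49414554e-03, -7.85350665e-06]), 'tool_pos': array([0.13729836, 0.60923692, 0.23035002]), 'tool_rot': array([ 0.55178017, -0.44187989,  0.55274763,  0.44130586]), 'contact_force': array([-0.09081594, -0.2166758 , -0.28186191]), 'ft_torque': array([-0.03133568,  0.00097702, -0.00587068]), 'gripper_width': 1.004669867389854}
```

View pics/scene0.png

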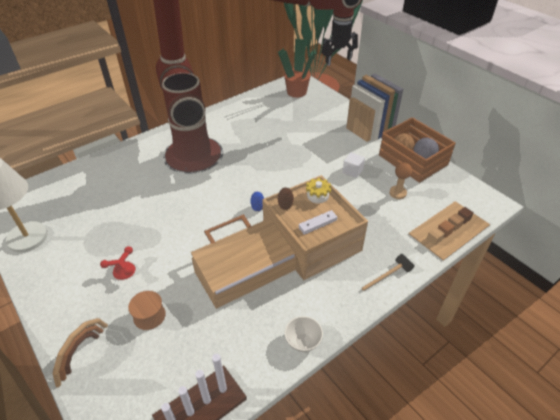

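View pics/top0.png

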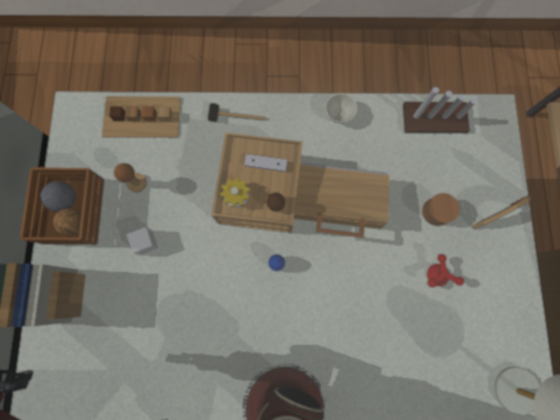

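View pics/wrist0.png

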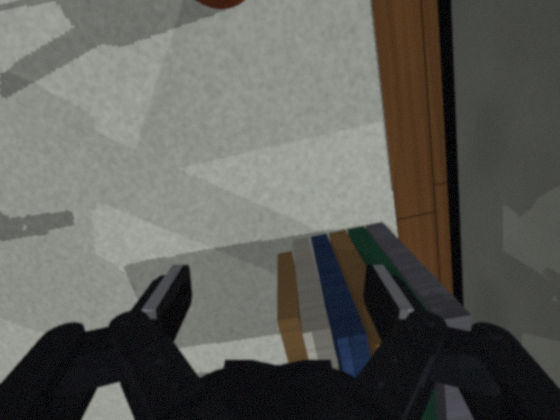

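The scene shows the rack: the top tier is around (258,183) in top, and the lower tier with its flap is around (342,195) with the handle at (340,228). The gear is at (235,192). There are two egg-shaped things in top: dark brown (276,201) on the top tier and blue (277,262) on the table. The brown one fits the description, and I'll enlarge it to confirm.

```bash
python3 - <<'E'
from h import *
im=cv2.imread("pics/top0.png")
save("crop1",cv2.resize(im[120:280,200:400],None,fx=4,fy=4,interpolation=cv2.INTER_CUBIC)[...,::-1])
im=cv2.imread("pics/scene0.png")
save("crop2",cv2.resize(im[160:310,180:380],None,fx=4,fy=4,interpolation=cv2.INTER_CUBIC)[...,::-1])
for c in ["top","scene"]:
    vision.grab_frame(c)
    for l in ["egg","bar","gear","flap_handle","rack"]:
        print(c,l,[(np.round(d["extent"]),round(d["score"],2)) for d in vision.spot_in(c,l)])
E
```

```text
top egg [(array([276., 203.,  17.,  21.]), 0.78), (array([279., 263.,  14.,  20.]), 0.75)]
top bar [(array([266., 165.,  42.,  15.]), 0.72)]
top gear [(array([237., 194.,  24.,  31.]), 0.74)]
top flap_handle [(array([346., 200., 100.,  72.]), 0.77), (array([145., 243.,  33.,  29.]), 0.65)]
top rack [(array([301., 186., 177., 107.]), 0.59)]
scene egg [(array([255., 200.,  19.,  15.]), 0.65), (array([286., 197.,  17.,  24.]), 0.6)]
scene bar [(array([318., 222.,  39.,  21.]), 0.93), (array([242., 254., 108.,  78.]), 0.6)]
scene gear [(array([317., 189.,  23.,  25.]), 0.61)]
scene flap_handle [(array([318., 190.,  25.,  24.]), 0.5)]
scene rack [(array([280., 241., 174., 132.]), 0.9)]
```

View pics/crop1.png

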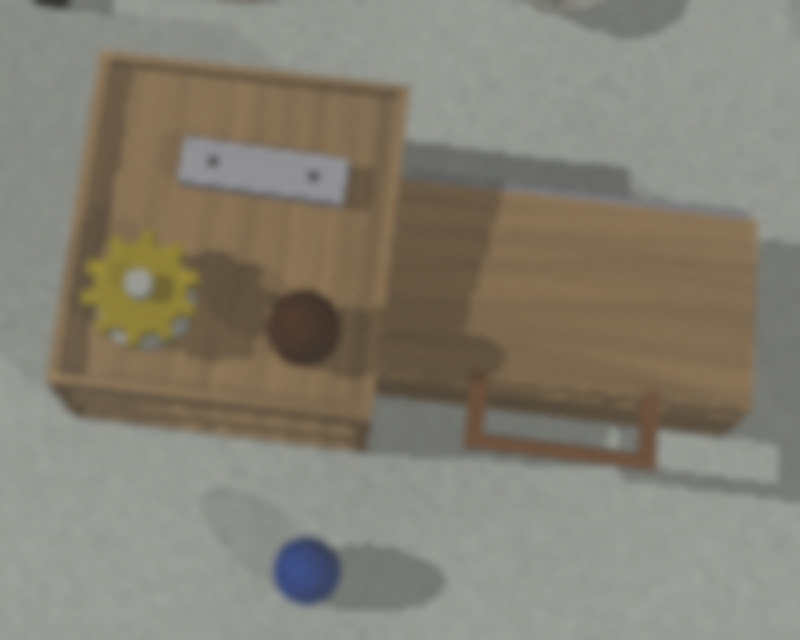

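View pics/crop2.png

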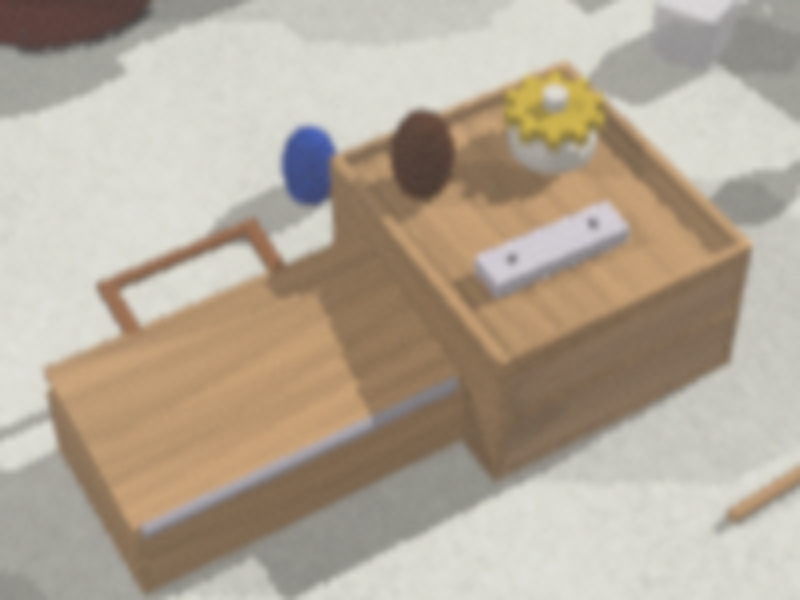

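```bash
cat > fit.py <<'E'
from h import *
from scipy.optimize import least_squares
T=cam("top");S=cam("scene")
def W(p,P):
    c,s=np.cos(p[2]),np.sin(p[2]);P=np.atleast_2d(P)
    return np.c_[p[0]+c*P[:,0]-s*P[:,1],p[1]+s*P[:,0]+c*P[:,1],P[:,2]]
def flapP(th,P): # P: dist from hinge toward front, y
    P=np.atleast_2d(P); return np.c_[.075-P[:,0]*np.cos(th),P[:,1],.074+P[:,0]*np.sin(th)]
E
python3 - <<'E'
from fit import *
co=np.array([[.12,.352,.137],[.12,.132,.137],[-.12,.132,.137],[-.12,.352,.137]])
t=np.array([[102,55],[410,88],[372,418],[50,380]])/4+[200,120]
s=np.array([[750,245],[502,365],[335,158],[566,65]])/4+[180,160]
# handle centreline corners (y +-.057): image t left (476,445) right(648,462)
ht=np.array([[474,444],[648,462]])/4+[200,120]; hs=np.array([[252,224],[104,288]])/4+[180,160]
hp=[[.195,.060],[.195,-.060]]
def f(p):
    r=[proj(T,W(p,co))-t,proj(S,W(p,co))-s,proj(T,W(p,flapP(p[3],hp)))-ht,proj(S,W(p,flapP(p[3],hp)))-hs]
    return np.concatenate(r).ravel()
r=least_squares(f,[.55,-.1,0,.1],loss='soft_l1',x_scale=.1)
print(r.x, np.round(f(r.x).reshape(-1,2)*1,1).tolist())
p=r.x
c,s_=np.cos(p[2]),np.sin(p[2])
def loc(w): d=w[:2]-p[:2]; return np.array([c*d[0]+s_*d[1],-s_*d[0]+c*d[1]])
# bar top z=.141 ; top-cam crop corners
bt=np.array([[183,136],[350,157],[345,206],[177,184]])/4+[200,120]
B=np.array([pix(T,u,.141) for u in bt]); print("bar",B.mean(0),loc(B.mean(0)),np.linalg.norm(B[0]-B[1]),np.linalg.norm(B[1]-B[2]),np.arctan2(*( (B[0]-B[1]+B[3]-B[2])[[1,0]])))
bs=np.array([[478,270],[612,204],[630,236],[494,295]])/4+[180,160]  # approx incl side
e=pix(T,np.array([303,328])/4+[200,120],.125+.040);print("egg top",e,loc(e))
e=pix(S,np.array([423,155])/4+[180,160],.125+.036);print("egg scene",e,loc(e))
e=pix(T,np.array([140,283])/4+[200,120],.125+.052);print("gear",e,loc(e))
E
```

```text
[ 0.58811302 -0.16578684 -0.1210185   0.12718068] [[-0.4, -1.8], [0.2, -0.9], [-0.2, 0.3], [-1.1, -0.2], [0.1, -0.3], [-1.2, -0.2], [-2.2, -0.5], [-0.5, -1.7], [-0.2, -1.1], [-0.4, -0.3], [-1.3, 0.7], [-0.2, -0.2]]
bar [0.65783979 0.05315582 0.141     ] [0.04278531 0.225759  ] 0.11654737608433123 0.0356195045349454 1.4404168489980584
egg top [0.54050935 0.0253107  0.165     ] [-0.07032544  0.18395301]
egg scene [0.54899676 0.02323098 0.161     ] [-0.06164903  0.18291314]
gear [0.56750873 0.13197491 0.177     ] [-0.05640039  0.29309656]
```

```bash
cat >> fit.py <<'E'
p0=[ 0.58811302,-0.16578684,-0.1210185,0.12718068]
def go(target,yawz,down=None):
    """print shift (cm) and twist from measured pose to tool down with jaw z at world yaw yawz"""
    s=manip.state();Rm=q2R(s["tool_rot"]);
    out=[]
    for k in (0,np.pi):
        z=np.array([np.cos(yawz+k),np.sin(yawz+k),0]);x=np.array([0,0,-1.]);G=np.c_[x,np.cross(z,x),z]
        out.append(R.from_matrix(G@Rm.T).as_rotvec())
    print("t",round(s["time"],2),"pos",np.round(s["tool_pos"],4),"F",np.round(s["contact_force"],1),"w",round(s["gripper_width"],3),"j",np.round(s["joint_pos"],2))
    print(" shift cm",np.round((np.array(target)-s["tool_pos"])*100,2),"twist",[np.round(o,3) for o in out])
E
python3 - <<'E'
from fit import *
h=W(p0,flapP(p0[3],[[.195,0]]))[0]; print("handle",h,"hinge",W(p0,[[.075,0,.074]]))
print(q2R(manip.state()["tool_rot"]).round(2))
go([h[0],h[1],.30],p0[2])
E
```

```text
handle [ 0.47055409 -0.15149017  0.09873343] hinge [[ 0.66256448 -0.17484109  0.074     ]]
[[ 0.   -0.98  0.22]
 [ 0.    0.22  0.98]
 [-1.   -0.    0.  ]]
t 0.75 pos [0.1375 0.6097 0.2313] F [ 0.4 -0.  -0.3] w 1.001 j [ 1.23  0.05  1.61 -0.    1.48 -0.12]
 shift cm [ 33.31 -76.12   6.87] twist [array([-0.  ,  0.  , -1.47]), array([-0.   , -0.   ,  1.672])]
```

Emit:
servo_tool(twist=[[0,0,-0.092],[0,0,-0.092],[0,0,-0.092],[0,0,-0.092],[0,0,-0.092],[0,0,-0.092],[0,0,-0.092],[0,0,-0.092]], xyz=[[3,-4.5,0.9],[3,-4.5,0.9],[3,-4.5,0.9],[3,-4.5,0.9],[3,-4.5,0.9],[3,-4.5,0.9],[3,-4.5,0.9],[3,-4.5,0.9]], fingers=[0.7,0.6,0.5,0.5,0.5,0.5,0.5,0.5])

```text
time: 1.75
tool_pos: [0.3782, 0.2481, 0.3039]
tool_rot: [0.675, -0.212, 0.674, 0.212]
contact_force: [1.1, 0.6, -0.6]
gripper_width: 0.5
```

Emit:
servo_tool(twist=[[0,0,-0.092],[0,0,-0.092],[0,0,-0.092],[0,0,-0.092],[0,0,-0.092],[0,0,-0.092],[0,0,-0.092],[0,0,-0.092]], xyz=[[1.1,-5,0],[1.1,-5,0],[1.1,-5,0],[1.1,-5,0],[1.1,-5,0],[1.1,-5,0],[1.1,-5,0],[1.1,-5,0]], fingers=[0.5,0.5,0.5,0.5,0.5,0.5,0.5,0.5])

```text
time: 2.75
tool_pos: [0.4656, -0.1521, 0.3036]
tool_rot: [0.706, 0.045, 0.705, -0.045]
contact_force: [-0.0, 0.9, -0.9]
gripper_width: 0.502
```

```bash
python3 - <<'E'
from fit import *
C=cam("wrist")
im=vision.grab_frame("wrist").copy()
h=W(p0,flapP(p0[3],[[.195,.06],[.195,-.06],[.148,-.131],[.148,.131],[0,.131],[0,-.131]]))
for u in proj(C,h): cv2.circle(im,tuple(int(round(v)) for v in u),3,(255,0,0),1)
print(proj(C,h).round().tolist())
save("w1",im)
go([0.4706,-.1515,.30],p0[2])
E
```

```text
[[281.0, 128.0], [281.0, 227.0], [316.0, 275.0], [324.0, 59.0], [452.0, 61.0], [419.0, 268.0]]
t 2.8 pos [ 0.466 -0.157  0.303] F [-2.9 -3.3 -0.2] w 0.5 j [-0.47 -0.31  1.82 -0.    1.62 -0.34]
 shift cm [ 0.46  0.55 -0.3 ] twist [array([0.004, 0.   , 0.012]), array([ 0.   , -0.007, -3.13 ])]
```

View pics/w1.png

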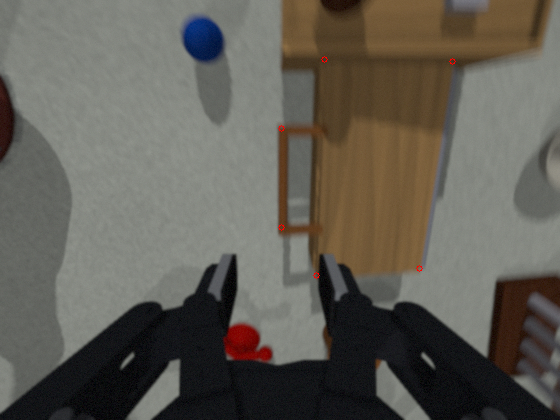

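Wrist view: handle between (281,128) and (281,227). My projected model points land within about 2 px, so the rack pose is good. Descending onto the handle.

Emit:
servo_tool(twist=[[0,0,0.012],[0,0,0],[0,0,0],[0,0,0],[0,0,0],[0,0,0],[0,0,0]], xyz=[[0.5,0.5,0],[0,0,-5],[0,0,-5],[0,0,-5],[0,0,-3],[0,0,-2],[0,0,0]], fingers=[0.4,0.4,0.4,0.4,0.4,0.4,0.4])

```text
time: 3.68
tool_pos: [0.4693, -0.1435, 0.1016]
tool_rot: [0.705, 0.039, 0.707, -0.038]
contact_force: [0.2, 0.2, 0.5]
gripper_width: 0.399
```

```bash
python3 - <<'E'
from fit import *
im=vision.grab_frame("wrist"); save("w2",im)
go([0.4706,-.1515,.078],p0[2])
E
```

```text
t 3.73 pos [ 0.4704 -0.1441  0.1032] F [0.  0.1 0.3] w 0.405 j [-0.45 -0.15  2.03  0.    1.26 -0.34]
 shift cm [ 0.02 -0.74 -2.52] twist [array([-0.001, -0.001, -0.012]), array([ 1.00e-03, -1.00e-03,  3.13e+00])]
```

View pics/w2.png

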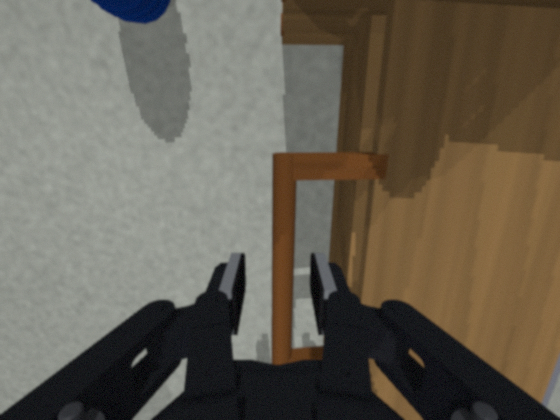

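The handle bar is at column ~283, between the fingers (240 and 315). Going down and closing.

Emit:
servo_tool(twist=[[0,0,0],[0,0,0],[0,0,0],[0,0,0],[0,0,0],[0,0,0],[0,0,0]], xyz=[[0.1,-0.6,-1.2],[0,0,-1.2],[0,0,0],[0,0,0],[0,0,0],[0,0,0],[0,0,0]], fingers=[0.4,0.4,0.4,0,0,0,0])

```text
time: 4.6
tool_pos: [0.4709, -0.1514, 0.0793]
tool_rot: [0.706, 0.039, 0.707, -0.039]
contact_force: [-6.0, -0.1, 1.3]
gripper_width: 0.116
```

```bash
python3 - <<'E'
from fit import *
go([0.4706,-.1515,.078],p0[2])
r=.195;n=16;ths=np.linspace(p0[3],1.66,n+1)
P=W(p0,flapP(0,[[0,0]]))[0]
Q=np.array([W(p0,flapP(t,[[r,0]]))[0] for t in ths])
print((np.diff(Q,axis=0)*100).round(1).tolist())
E
```

```text
t 4.6 pos [ 0.4709 -0.1514  0.0793] F [-6.  -0.1  1.3] w 0.116 j [-0.46 -0.11  2.04 -0.    1.22 -0.35]
 shift cm [-0.03 -0.01 -0.13] twist [array([-0.   , -0.001, -0.01 ]), array([ 2.000e-03, -0.000e+00,  3.132e+00])]
[[0.3, -0.0, 1.8], [0.5, -0.1, 1.8], [0.7, -0.1, 1.7], [0.8, -0.1, 1.7], [1.0, -0.1, 1.6], [1.1, -0.1, 1.5], [1.3, -0.2, 1.4], [1.4, -0.2, 1.2], [1.5, -0.2, 1.1], [1.6, -0.2, 0.9], [1.7, -0.2, 0.8], [1.7, -0.2, 0.6], [1.8, -0.2, 0.5], [1.8, -0.2, 0.3], [1.9, -0.2, 0.1], [1.9, -0.2, -0.1]]
```

Width 0.116 is about 10–12 mm, so the bar is gripped. Lifting along the arc.

Emit:
servo_tool(twist=[[0,0,0],[0,0,0],[0,0,0],[0,0,0],[0,0,0],[0,0,0],[0,0,0],[0,0,0]], xyz=[[0.3,0,1.8],[0.5,-0.1,1.8],[0.7,-0.1,1.7],[0.8,-0.1,1.7],[1.0,-0.1,1.6],[1.1,-0.1,1.5],[1.3,-0.2,1.4],[1.4,-0.2,1.2]], fingers=[0,0,0,0,0,0,0,0])

```text
time: 5.6
tool_pos: [0.5414, -0.1598, 0.2098]
tool_rot: [0.704, 0.04, 0.708, -0.039]
contact_force: [-13.8, 2.6, 10.5]
gripper_width: 0.112
```

```bash
python3 - <<'E'
from fit import *
save("s3",vision.grab_frame("scene"))
go([0.4706+.071,-.1515-.008,.078+.127],p0[2])
E
```

```text
t 5.65 pos [ 0.5442 -0.1602  0.2121] F [-9.6  1.8  7.9] w 0.119 j [-0.42 -0.07  1.77  0.    1.44 -0.31]
 shift cm [-0.26  0.07 -0.71] twist [array([-0.   ,  0.002, -0.01 ]), array([-3.000e-03, -1.000e-03,  3.131e+00])]
```

View pics/s3.png

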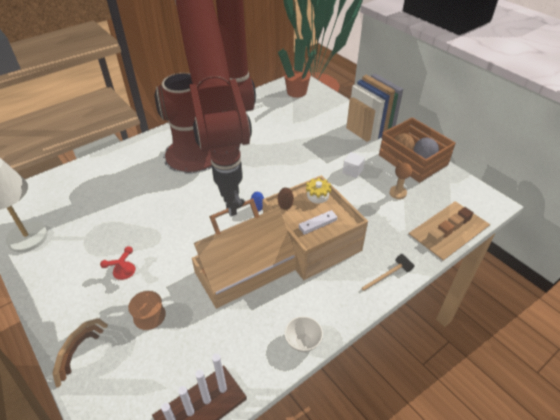

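```bash
python3 - <<'E'
from fit import *
im=cv2.imread("pics/s3.png")[...,::-1]
save("s3c",cv2.resize(im[150:310,180:380],None,fx=4,fy=4,interpolation=cv2.INTER_CUBIC))
print(proj(cam("scene"),[[.544,-.16,.212],[.471,-.1514,.08]]))
s=vision.grab_frame("scene");save("s4",s);save("s4c",cv2.resize(s[150:310,180:380],None,fx=4,fy=4,interpolation=cv2.INTER_CUBIC)); save("w4",vision.grab_frame("wrist"))
E
```

```text
[[232.27416937 212.94559728]
 [224.66255645 228.38724244]]
```

View pics/s4c.png

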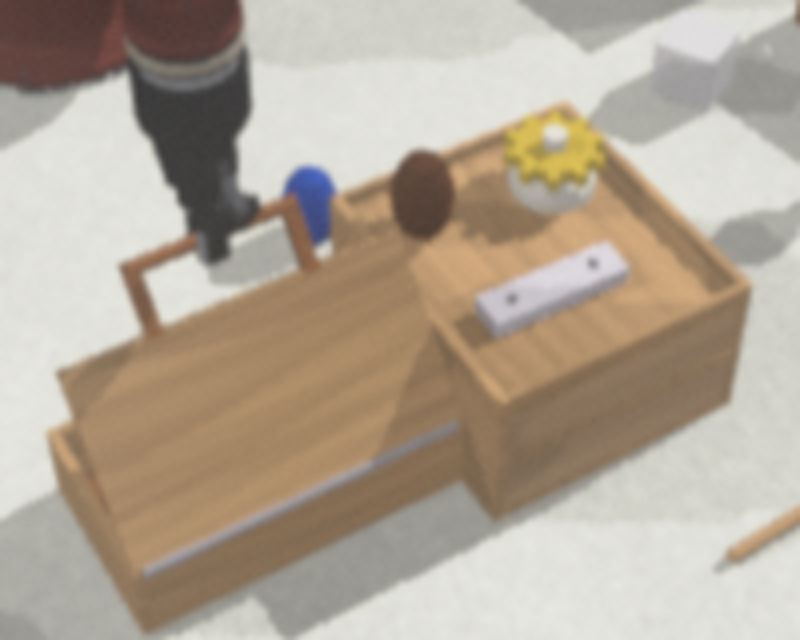

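View pics/w4.png

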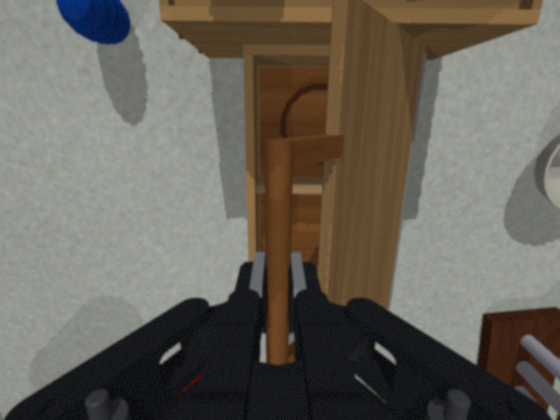

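The flap is rising. The round rim shows in the left bay at (310,110) in the wrist view, so the egg goes left (+y) and the bar right (-y). Continuing the arc.

Emit:
servo_tool(twist=[[0,0,0],[0,0,0],[0,0,0],[0,0,0],[0,0,0],[0,0,0],[0,0,0],[0,0,0]], xyz=[[1.5,-0.2,1.1],[1.6,-0.2,0.9],[1.7,-0.2,0.8],[1.7,-0.2,0.6],[1.8,-0.2,0.5],[1.8,-0.2,0.3],[1.9,-0.2,0.1],[1.9,-0.2,-0.1]], fingers=[0,0,0,0,0,0,0,0])

```text
time: 6.75
tool_pos: [0.6835, -0.1768, 0.2541]
tool_rot: [0.708, 0.039, 0.704, -0.04]
contact_force: [-3.0, -1.9, 4.8]
gripper_width: 0.119
```

```bash
python3 - <<'E'
from fit import *
t=W(p0,flapP(1.66,[[.195,0]]))[0]-[0,0,.02]
s=vision.grab_frame("scene");save("s5c",cv2.resize(s[110:310,160:380],None,fx=3.5,fy=3,interpolation=cv2.INTER_CUBIC))
go(t,p0[2])
E
```

```text
t 6.8 pos [ 0.6854 -0.177   0.2538] F [ 0.6 -2.   9.1] w 0.116 j [-0.36  0.23  1.38  0.    1.52 -0.25]
 shift cm [-0.56  0.01 -0.56] twist [array([ 0.002,  0.008, -0.01 ]), array([-0.013,  0.004,  3.131])]
```

View pics/s5c.png

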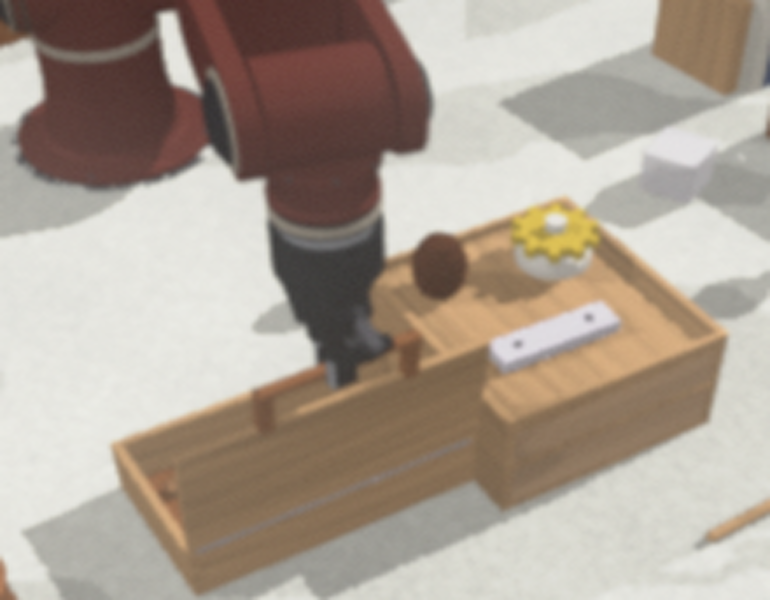

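The flap stands at about 1.67 rad, judging by the TCP past the hinge. Releasing, rising, and moving to view the egg.

Emit:
servo_tool(twist=[[0,0,0],[0,0,0],[0,0,0],[0,0,0],[0,0,0],[0,0,0],[0,0,0],[0,0,0]], xyz=[[0,0,0],[0,0,0],[0,0,0],[0,0,2],[0,0,3],[0,0,2],[-4,2,0],[-5,4,0]], fingers=[0.4,0.4,0.4,0.4,0.4,0.4,0.7,1])

```text
time: 7.8
tool_pos: [0.5922, -0.1176, 0.3193]
tool_rot: [0.706, 0.04, 0.706, -0.04]
contact_force: [-0.2, 0.2, 1.1]
gripper_width: 0.807
```

Emit:
servo_tool(twist=[[0,0,0],[0,0,0],[0,0,0]], xyz=[[-5,4,0],[0,2,0],[0,0,0]], fingers=[1,1,1])

```text
time: 8.18
tool_pos: [0.5444, -0.0575, 0.3196]
tool_rot: [0.707, 0.038, 0.705, -0.039]
contact_force: [-0.6, -1.0, -0.7]
gripper_width: 0.998
```

```bash
python3 - <<'E'
from fit import *
C=cam("wrist");im=vision.grab_frame("wrist").copy();s=manip.state()
for l in ["egg","egg_bed","bar_bed"]: print(l,[(np.round(d["extent"]),round(d["score"],2)) for d in vision.spot_in("wrist",l)])
co=W(p0,[[.12,.352,.137],[.12,.132,.137],[-.12,.132,.137],[-.12,.352,.137],[0,.064,.014],[.036,.064,.022],[-.036,.064,.022],[-.035,-.024,.026],[-.035,-.104,.026]])
for u in proj(C,co): cv2.circle(im,tuple(int(round(v)) for v in u),3,(255,0,0),1)
print(proj(C,co).round().tolist(), proj(C,[[.545,.0245,.125],[.545,.0245,.197]]))
save("w6",im); go([.545,.0245,.30],p0[2])
E
```

```text
egg [(array([163., 121.,  40.,  40.]), 0.86), (array([265., 103.,  51.,  57.]), 0.59)]
egg_bed [(array([314., 190.,  92.,  71.]), 0.81), (array([426., 289., 142., 260.]), 0.3)]
bar_bed [(array([310., 267.,  80.,  54.]), 0.84), (array([381.,  61.,  50., 121.]), 0.26)]
[[485.0, -94.0], [439.0, 161.0], [218.0, 158.0], [206.0, -99.0], [313.0, 192.0], [337.0, 193.0], [290.0, 193.0], [289.0, 246.0], [288.0, 290.0]] [[268.89657493 108.76271409]
 [266.77073742 107.97469696]]
t 8.38 pos [ 0.5449 -0.0592  0.3185] F [ 0.3 -0.   0.3] w 1.002 j [-0.24 -0.17  1.68 -0.    1.63 -0.13]
 shift cm [ 0.01  8.37 -1.85] twist [array([ 0.   ,  0.   , -0.009]), array([-0.000e+00,  1.000e-03,  3.132e+00])]
```

View pics/w6.png

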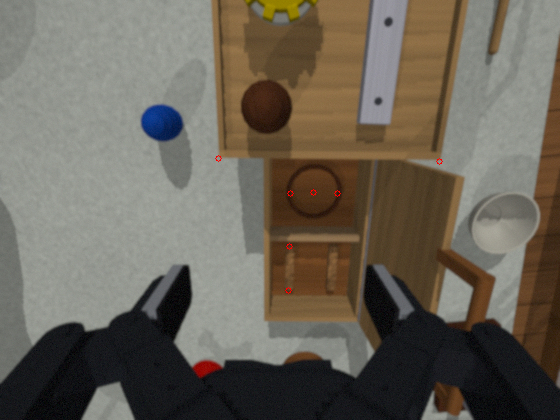

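The brown ridged egg is at (266,107) on the top tier, and the blue look-alike at (162,122) is on the table. The bed ring centre at (314,190) matches the model. Going over the egg and down.

Emit:
servo_tool(twist=[[0,0,0],[0,0,0],[0,0,0],[0,0,0],[0,0,0],[0,0,0],[0,0,0]], xyz=[[-0.1,3.2,0],[-0.1,3.2,0],[0,2.1,0],[0,0,-3],[0,0,-3],[0,0,-2],[0,0,0]], fingers=[0.9,0.9,0.9,0.9,0.9,0.9,0.9])

```text
time: 9.25
tool_pos: [0.5413, 0.0263, 0.2362]
tool_rot: [0.705, 0.04, 0.707, -0.039]
contact_force: [-0.4, -0.7, 1.2]
gripper_width: 0.903
```

```bash
python3 - <<'E'
from fit import *
C=cam("wrist");im=vision.grab_frame("wrist").copy();save("w7",im)
s=vision.grab_frame("scene");save("s7",cv2.resize(s[110:310,160:380],None,fx=3.5,fy=3,interpolation=cv2.INTER_CUBIC))
go([.543,.0255,.138],p0[2])
E
```

```text
t 9.35 pos [0.5426 0.0264 0.2392] F [-0.7 -0.7 -0.1] w 0.894 j [-0.09 -0.15  1.79 -0.    1.49  0.02]
 shift cm [  0.04  -0.09 -10.12] twist [array([ 0.   ,  0.001, -0.009]), array([-2.000e-03,  0.000e+00,  3.132e+00])]
```

View pics/w7.png

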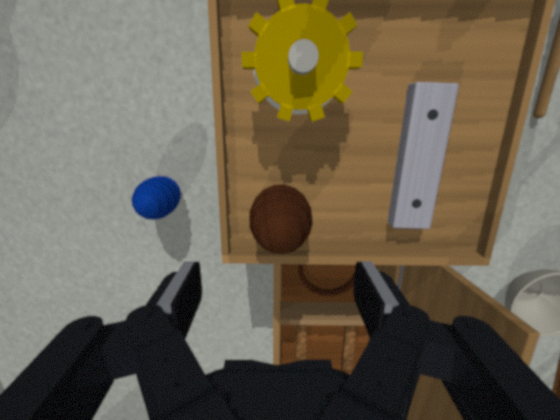

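View pics/s7.png

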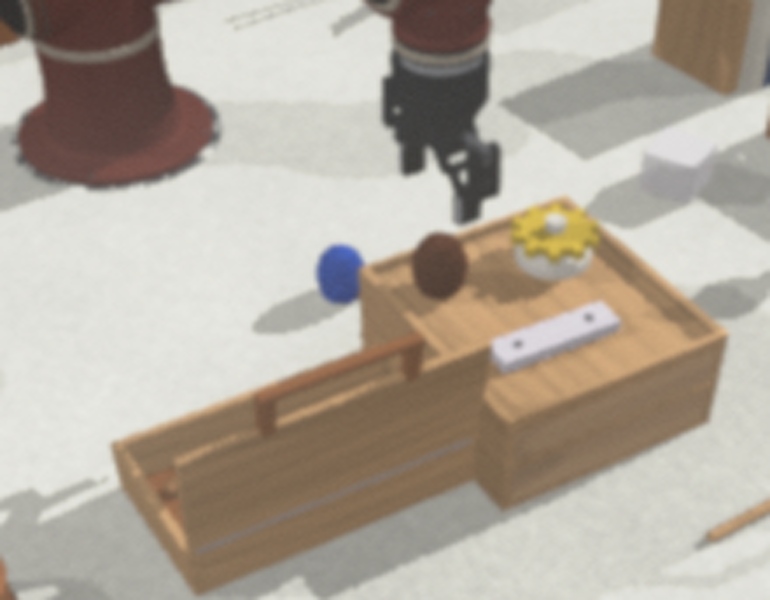

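```bash
python3 - <<'E'
from fit import *
C=cam("wrist")
print(proj(C,[[.543,.0255,.125],[.543,.0255,.16],[.543,.0255,.197]]).round(1), [d["extent"] for d in vision.spot_in("wrist","egg")])
for z in(.150,.165,.18): print(pix(C,(281,218),z).round(4))
E
```

```text
[[277.3 204.4]
 [277.3 217.4]
 [277.4 235.9]] [[157.6, 196.3, 49.9, 43.8], [280.1, 216.9, 64.9, 72.3]]
[0.5456 0.0211 0.15  ]
[0.5459 0.0265 0.165 ]
[0.5463 0.0318 0.18  ]
```

Emit:
servo_tool(twist=[[0,0,0],[0,0,0],[0,0,0],[0,0,0],[0,0,0],[0,0,0],[0,0,0],[0,0,0]], xyz=[[0.2,0,-3],[0,0,-3],[0,0,-2.5],[0,0,-1.5],[0,0,0],[0,0,0],[0,0,0],[0,0,0]], fingers=[0.9,0.9,0.9,0.85,0.7,0.4,0.4,0.4])

```text
time: 10.4
tool_pos: [0.5451, 0.0267, 0.1402]
tool_rot: [0.707, 0.039, 0.705, -0.039]
contact_force: [-0.2, 0.5, 4.3]
gripper_width: 0.55
```

```bash
python3 - <<'E'
from fit import *
save("w8",vision.grab_frame("wrist"))
go([.543,.0255,.138],p0[2])
E
```

```text
t 10.45 pos [0.5451 0.0266 0.1401] F [ 0.5 -0.6  6.3] w 0.548 j [-0.09 -0.06  1.89  0.    1.32  0.02]
 shift cm [-0.21 -0.11 -0.21] twist [array([ 0.   ,  0.003, -0.01 ]), array([-0.005,  0.   ,  3.132])]
```

View pics/w8.png

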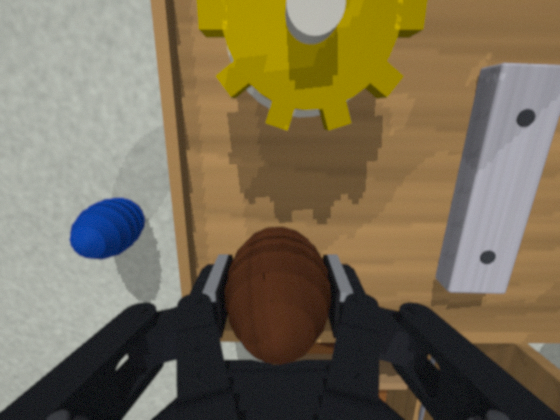

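Emit:
servo_tool(twist=[[0,0,0],[0,0,0],[0,0,0],[0,0,0],[0,0,0],[0,0,0]], xyz=[[0,0,0.5],[0,0,1],[0,0,1.5],[0,0,2],[0,0,1],[0,0,0]], fingers=[0.3,0.3,0.3,0.3,0.3,0.3])

```text
time: 11.2
tool_pos: [0.5447, 0.0267, 0.2001]
tool_rot: [0.707, 0.039, 0.705, -0.039]
contact_force: [0.4, -0.2, -0.8]
gripper_width: 0.543
```

```bash
python3 - <<'E'
from fit import *
b=W(p0,[[0,.064,.014]])[0];print(b)
s=vision.grab_frame("scene");save("s9",cv2.resize(s[110:310,160:380],None,fx=3.5,fy=3,interpolation=cv2.INTER_CUBIC))
go([b[0],b[1],.2],p0[2])
E
```

```text
[ 0.59583931 -0.10225492  0.014     ]
t 11.25 pos [0.5441 0.0267 0.1988] F [ 0.2 -0.3 -1.1] w 0.543 j [-0.09 -0.12  1.83 -0.    1.42  0.02]
 shift cm [  5.18 -12.9    0.12] twist [array([ 0.   ,  0.001, -0.01 ]), array([-1.000e-03,  0.000e+00,  3.132e+00])]
```

View pics/s9.png

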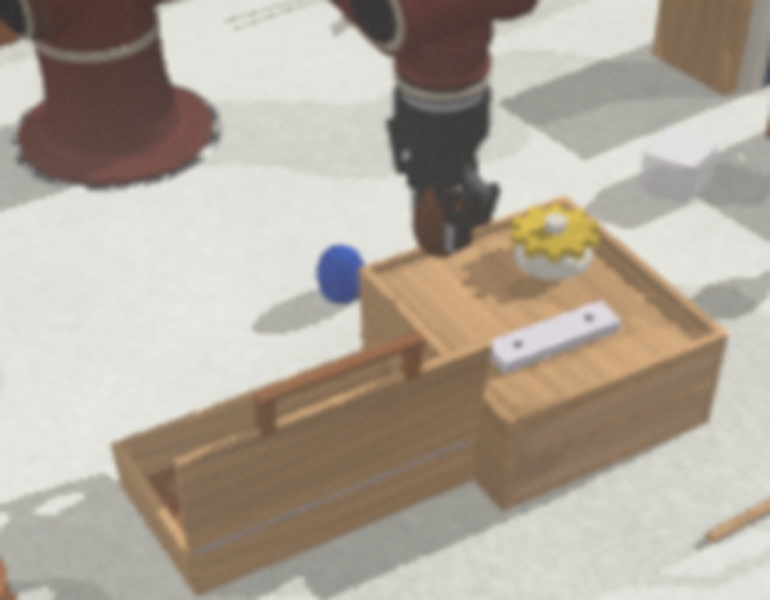

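Emit:
servo_tool(twist=[[0,0,0],[0,0,0],[0,0,0],[0,0,0],[0,0,0],[0,0,0],[0,0,0],[0,0,0]], xyz=[[0.9,-2.2,0],[1.3,-3.2,0],[1.3,-3.2,0],[1.1,-2.6,0],[0.6,-1.5,0],[0,0,-3],[0,0,-3],[0,0,0]], fingers=[0.3,0.3,0.3,0.3,0.3,0.3,0.3,0.3])

```text
time: 12.25
tool_pos: [0.5933, -0.0992, 0.1345]
tool_rot: [0.703, 0.04, 0.709, -0.038]
contact_force: [-0.8, -0.1, 0.3]
gripper_width: 0.548
```

```bash
python3 - <<'E'
from fit import *
C=cam("wrist");im=vision.grab_frame("wrist").copy()
for u in proj(C,W(p0,[[.042,.064,.022],[-.042,.064,.022],[-.067,.124,.07],[.067,.124,.07],[.067,.004,.05],[-.067,.004,.05]])): cv2.circle(im,tuple(int(round(v)) for v in u),3,(255,0,0),1)
save("w10",im)
b=W(p0,[[0,.064,.014]])[0]
go([b[0],b[1]+.0015,.03],p0[2])
E
```

```text
t 12.3 pos [ 0.5948 -0.0996  0.1369] F [-0.2 -0.2  0.2] w 0.548 j [-0.29  0.08  1.75  0.    1.32 -0.18]
 shift cm [  0.1   -0.11 -10.69] twist [array([-0.001, -0.003, -0.01 ]), array([ 5.000e-03, -2.000e-03,  3.131e+00])]
```

View pics/w10.png

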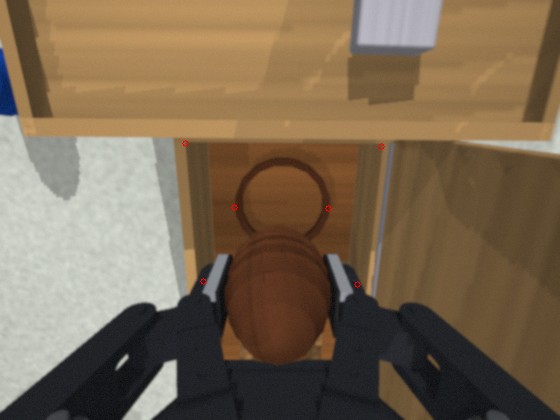

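```bash
python3 - <<'E'
from fit import *
C=cam("wrist");im=vision.grab_frame("wrist").copy()
a=np.linspace(0,2*np.pi,60)
for r,dy in((.036,0),(.042,0)):
  q=proj(C,W(p0,np.c_[r*np.cos(a),.064+dy+r*np.sin(a),a*0+.022])); print(q.min(0),q.max(0))
  cv2.polylines(im,[np.int32(np.round(q))],True,(255,0,0),1)
q=proj(C,W(p0,np.array([[-.12,.132,.137],[.12,.132,.137]])));cv2.polylines(im,[np.int32(np.round(q))],True,(0,255,0),1)
q=proj(C,W(p0,np.array([[-.075,.0,.05],[.067,.0,.05]])));cv2.polylines(im,[np.int32(np.round(q))],True,(0,255,0),1)
save("w11",cv2.resize(im[100:300,150:420],None,fx=2.9,fy=2.9)); go([0,0,0],p0[2])
E
```

```text
[238.98636251 166.46189495] [318.53323662 242.47563191]
[232.34051988 159.53568423] [325.19588145 248.2722773 ]
t 12.35 pos [ 0.5959 -0.1     0.1386] F [0.7 0.2 0.2] w 0.544 j [-0.29  0.08  1.75  0.    1.32 -0.18]
 shift cm [-59.59  10.   -13.86] twist [array([-0.  , -0.  , -0.01]), array([ 0.   , -0.   ,  3.131])]
```

View pics/w11.png

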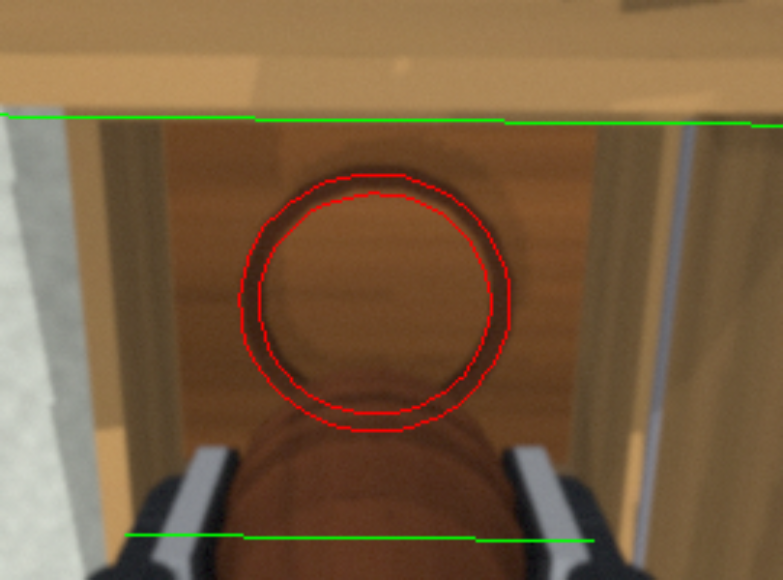

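The ring overlay matches to about 1 px. Lowering the egg.

Emit:
servo_tool(twist=[[0,0,0],[0,0,0],[0,0,0],[0,0,0],[0,0,0],[0,0,0],[0,0,0],[0,0,0]], xyz=[[0,-0.1,-2],[0,0,-2.5],[0,0,-2.5],[0,0,-1.5],[0,0,-1],[0,0,-0.5],[0,0,-0.3],[0,0,0]], fingers=[0.3,0.3,0.3,0.3,0.3,0.3,0.3,0.3])

```text
time: 13.35
tool_pos: [0.5962, -0.1013, 0.0357]
tool_rot: [0.706, 0.039, 0.706, -0.039]
contact_force: [0.8, 0.4, -0.9]
gripper_width: 0.541
```

```bash
python3 - <<'E'
from fit import *
go([.596,-.1015,.029],p0[2])
E
```

```text
t 13.35 pos [ 0.5962 -0.1013  0.0357] F [ 0.8  0.4 -0.9] w 0.541 j [-0.29  0.2   1.8   0.    1.14 -0.18]
 shift cm [-0.02 -0.02 -0.67] twist [array([ 0.   ,  0.001, -0.01 ]), array([-1.000e-03,  0.000e+00,  3.132e+00])]
```

Emit:
servo_tool(twist=[[0,0,0],[0,0,0],[0,0,0]], xyz=[[0,0,-0.3],[0,0,-0.2],[0,0,0]], fingers=[0.3,0.3,0.3])

```text
time: 13.72
tool_pos: [0.5957, -0.1012, 0.0301]
tool_rot: [0.706, 0.039, 0.706, -0.039]
contact_force: [-0.0, 0.2, -0.9]
gripper_width: 0.546
```

Emit:
servo_tool(twist=[[0,0,0],[0,0,0]], xyz=[[0,0,-0.2],[0,0,0]], fingers=[0.3,0.3])

```text
time: 13.98
tool_pos: [0.5961, -0.1013, 0.0292]
tool_rot: [0.706, 0.039, 0.706, -0.039]
contact_force: [-3.5, 1.1, 5.0]
gripper_width: 0.549
```

Contact is felt (5 N). Releasing gently and rising.

Emit:
servo_tool(twist=[[0,0,0],[0,0,0],[0,0,0],[0,0,0],[0,0,0],[0,0,0],[0,0,0],[0,0,0]], xyz=[[0,0,0],[0,0,0],[0,0,0],[0,0,0],[0,0,1],[0,0,3],[0,0,5],[0,0,5]], fingers=[0.58,0.64,0.72,0.78,0.8,0.8,0.8,0.8])

```text
time: 14.98
tool_pos: [0.5957, -0.1012, 0.1702]
tool_rot: [0.706, 0.039, 0.706, -0.039]
contact_force: [1.0, -0.0, 0.1]
gripper_width: 0.799
```

```bash
python3 - <<'E'
from fit import *
save("w12",vision.grab_frame("wrist"))
go([.6578,.0532,.26],p0[2])
E
```

```text
t 15.03 pos [ 0.5999 -0.1023  0.1794] F [ 3.5 -1.1  5.1] w 0.801 j [-0.29  0.04  1.71  0.    1.37 -0.18]
 shift cm [ 5.79 15.55  8.06] twist [array([ 0.004,  0.013, -0.01 ]), array([-0.02 ,  0.006,  3.131])]
```

View pics/w12.png

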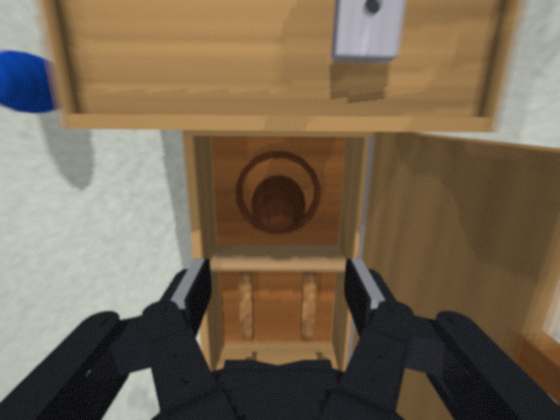

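Egg stands inside the ring (ring centre ~(278,192), egg (278,203), offset consistent with parallax). Next the bar.

Emit:
servo_tool(twist=[[0,0,-0.01],[0,0,0],[0,0,0],[0,0,0],[0,0,0],[0,0,0]], xyz=[[0,0,4],[1,3,3],[2,4,1],[2,3,0],[0.8,1,0],[0,0,0]], fingers=[0.8,0.7,0.6,0.6,0.6,0.6])

```text
time: 15.78
tool_pos: [0.6538, 0.0089, 0.2481]
tool_rot: [0.706, 0.042, 0.706, -0.043]
contact_force: [-1.2, 0.7, 0.2]
gripper_width: 0.603
```

```bash
python3 - <<'E'
from fit import *
C=cam("wrist");im=vision.grab_frame("wrist").copy();save("w13",im)
print([d["extent"] for d in vision.spot_in("wrist","bar")])
p=np.array([.6578,.0532]);a=1.4404;u=np.array([np.cos(a),np.sin(a)])*.0575;v=np.array([-np.sin(a),np.cos(a)])*.016
print(proj(C,[[*(p+i*u+j*v),.141] for i,j in((1,1),(1,-1),(-1,-1),(-1,1))]).round(1).tolist())
save("w13c",cv2.resize(im[60:260,200:400],None,fx=3,fy=3,interpolation=cv2.INTER_CUBIC))
go([.6578,.0532,.26],p0[2])
E
```

```text
[[278.8, 145.9, 37.8, 140.9], [318.1, 309.6, 45.0, 115.5]]
[[255.4, 79.6], [296.8, 80.1], [292.6, 220.0], [256.7, 219.5]]
t 15.88 pos [0.6534 0.0079 0.2481] F [0.1 0.4 0.3] w 0.6 j [-0.1   0.11  1.52 -0.    1.51  0.02]
 shift cm [0.44 4.53 1.19] twist [array([ 0.   , -0.001,  0.001]), array([-1.000e-03, -1.000e-03, -3.141e+00])]
```

View pics/w13.png

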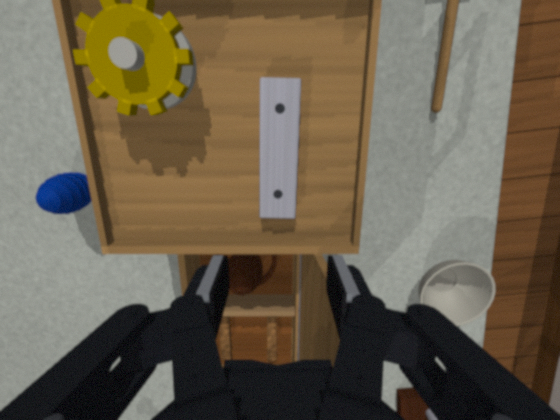

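View pics/w13c.png

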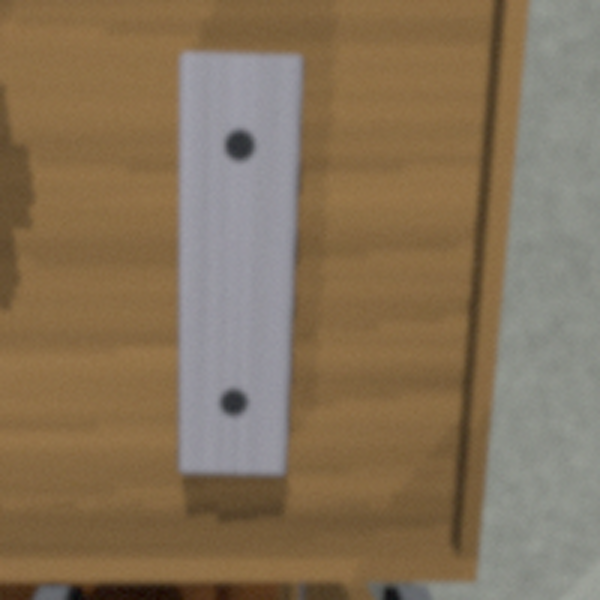

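```bash
python3 - <<'E'
from fit import *
C=cam("wrist")
B=np.array([pix(C,u,.141) for u in((260,77.3),(300.7,78),(295.3,218.5),(259.8,218))])
d=B[0]+B[1]-B[2]-B[3];print(B.mean(0),np.arctan2(d[1],d[0]),np.linalg.norm(d)/2,np.linalg.norm(B[0]-B[1]),np.linalg.norm(B[2]-B[3]))
m=B.mean(0);a=np.arctan2(d[1],d[0])
go([m[0],m[1],.126],a-np.pi/2)
E
```

```text
[0.66052397 0.05333925 0.141     ] 1.4326972133747666 0.11513192397898302 0.031374098666637144 0.03158432766773056
t 15.88 pos [0.6534 0.0079 0.2481] F [0.1 0.4 0.3] w 0.6 j [-0.1   0.11  1.52 -0.    1.51  0.02]
 shift cm [  0.71   4.54 -12.21] twist [array([ 0.   , -0.001, -0.016]), array([1.000e-03, 1.000e-03, 3.125e+00])]
```

Emit:
servo_tool(twist=[[0,0,-0.01],[0,0,0],[0,0,0],[0,0,0],[0,0,0],[0,0,0],[0,0,0]], xyz=[[0.4,2.5,0],[0.3,2,0],[0,0,-3.5],[0,0,-4],[0,0,-3],[0,0,-1],[0,0,0]], fingers=[0.6,0.6,0.6,0.6,0.6,0.6,0.6])

```text
time: 16.75
tool_pos: [0.6607, 0.0536, 0.1332]
tool_rot: [0.705, 0.046, 0.706, -0.046]
contact_force: [-0.2, -0.5, -0.2]
gripper_width: 0.601
```

```bash
python3 - <<'E'
from fit import *
im=vision.grab_frame("wrist");save("w14",im)
go([.6605,.0533,.126],1.4327-np.pi/2)
E
```

```text
t 16.8 pos [0.6615 0.0536 0.1345] F [0.2 0.4 0.1] w 0.596 j [-0.03  0.21  1.6  -0.    1.32  0.1 ]
 shift cm [-0.1  -0.03 -0.85] twist [array([ 0.   ,  0.002, -0.007]), array([-2.000e-03,  0.000e+00,  3.135e+00])]
```

View pics/w14.png

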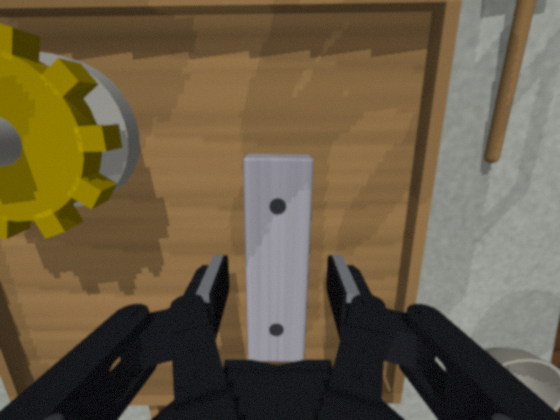

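The bar is centred between the fingers (245–310 against 225–330). Lowering 7 mm more and closing.

Emit:
servo_tool(twist=[[0,0,-0.005],[0,0,0],[0,0,0],[0,0,0],[0,0,0],[0,0,0]], xyz=[[0,0,-0.4],[0,0,-0.3],[0,0,0],[0,0,0],[0,0,0],[0,0,0]], fingers=[0.6,0.6,0.5,0.2,0.2,0.2])

```text
time: 17.55
tool_pos: [0.6612, 0.0538, 0.1268]
tool_rot: [0.706, 0.048, 0.705, -0.048]
contact_force: [0.8, 0.4, 2.1]
gripper_width: 0.353
```

Emit:
servo_tool(twist=[[0,0,0],[0,0,0],[0,0,0],[0,0,0]], xyz=[[0,0,0.5],[0,0,0.8],[0,0,0.7],[0,0,0]], fingers=[0.2,0.2,0.2,0.2])

```text
time: 18.05
tool_pos: [0.6615, 0.0538, 0.1475]
tool_rot: [0.706, 0.048, 0.705, -0.048]
contact_force: [0.5, 0.0, -2.4]
gripper_width: 0.353
```

```bash
python3 - <<'E'
from fit import *
im=vision.grab_frame("wrist");save("w15",im)
s=vision.grab_frame("scene");save("s15",cv2.resize(s[110:310,160:380],None,fx=3.5,fy=3,interpolation=cv2.INTER_CUBIC))
go([.6605,.0533,.126],1.4327-np.pi/2)
E
```

```text
t 18.15 pos [0.6609 0.0538 0.1464] F [-0.4 -0.5 -2.4] w 0.361 j [-0.03  0.2   1.59  0.    1.34  0.11]
 shift cm [-0.04 -0.05 -2.04] twist [array([-0.   ,  0.   , -0.002]), array([-0.  , -0.  ,  3.14])]
```

View pics/w15.png

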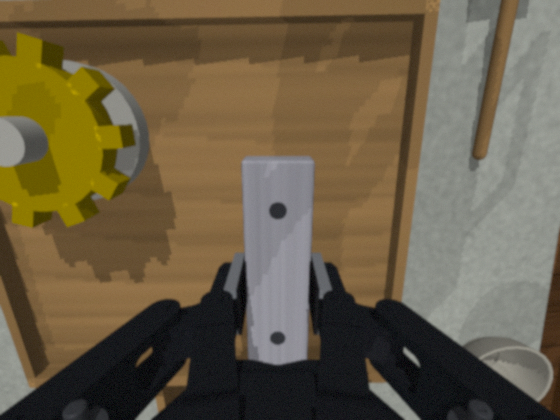

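View pics/s15.png

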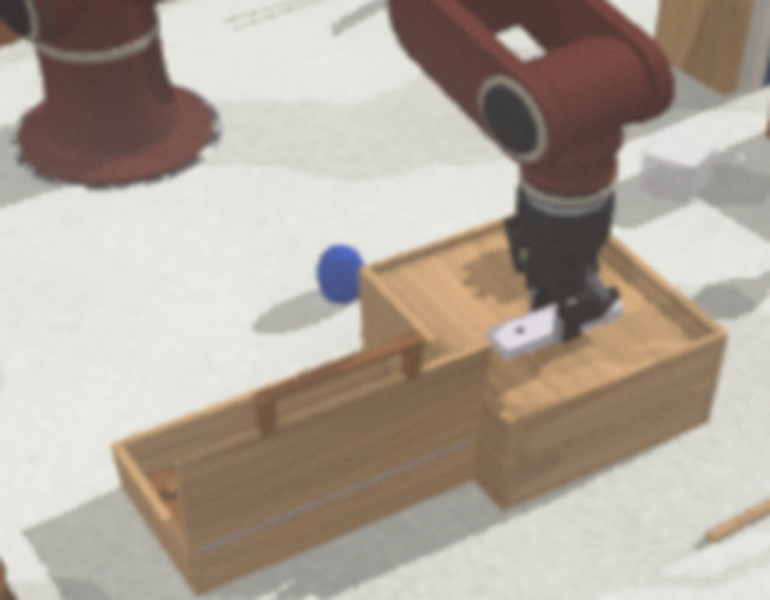

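```bash
python3 - <<'E'
from fit import *
b=W(p0,[[0,-.064,0],[-.03,-.064,0]]);print(b)
go([b[0][0],b[0][1],.25],p0[2]+np.pi/2)
E
```

```text
[[ 0.58038673 -0.22931876  0.        ]
 [ 0.55060614 -0.22569706  0.        ]]
t 18.15 pos [0.6609 0.0538 0.1464] F [-0.4 -0.5 -2.4] w 0.361 j [-0.03  0.2   1.59  0.    1.34  0.11]
 shift cm [ -8.05 -28.31  10.36] twist [array([-0.   ,  0.   ,  1.586]), array([ 0.   ,  0.   , -1.556])]
```

Emit:
servo_tool(twist=[[0,0,0],[0,0,0],[0,0,0],[0,0,0],[0,0,0.12],[0,0,0.12],[0,0,0.12],[0,0,0.12]], xyz=[[0,0,2],[0,0,3],[0,0,3],[0,0,2.5],[-2.5,0,0],[-2.5,0,0],[-2.5,0,0],[-2.5,0,0]], fingers=[0.2,0.2,0.2,0.2,0.2,0.2,0.2,0.2])

```text
time: 19.15
tool_pos: [0.5603, 0.0537, 0.2528]
tool_rot: [0.697, -0.123, 0.696, 0.122]
contact_force: [0.3, -0.6, -1.2]
gripper_width: 0.358
```

Emit:
servo_tool(twist=[[0,0,0.138],[0,0,0.138],[0,0,0.138],[0,0,0.138],[0,0,0.138],[0,0,0.138],[0,0,0.138],[0,0,0.14]], xyz=[[0,-3,0],[0,-3,0],[0,-3,0],[0,-3,0],[0,-3,0],[0,-3,0],[0,-3,0],[0,-3,0]], fingers=[0.2,0.2,0.2,0.2,0.2,0.2,0.2,0.2])

```text
time: 20.15
tool_pos: [0.561, -0.1873, 0.2529]
tool_rot: [0.528, -0.471, 0.528, 0.47]
contact_force: [0.3, 0.4, -1.8]
gripper_width: 0.354
```

Emit:
servo_tool(twist=[[0,0,0],[0,0,0],[0,0,0]], xyz=[[0.6,-2,0],[0.6,-2,0],[0,0,0]], fingers=[0.2,0.2,0.2])

```text
time: 20.52
tool_pos: [0.5734, -0.2272, 0.2514]
tool_rot: [0.53, -0.468, 0.53, 0.468]
contact_force: [-0.0, 0.9, -1.8]
gripper_width: 0.357
```

```bash
python3 - <<'E'
from fit import *
C=cam("wrist");im=vision.grab_frame("wrist").copy()
for sx in(-1,1):
  q=proj(C,W(p0,[[sx*.035+i*.007,-.064+j*.04,.026] for i,j in((1,1),(1,-1),(-1,-1),(-1,1))]));cv2.polylines(im,[np.int32(np.round(q))],True,(255,0,0),1)
save("w16",im)
s=vision.grab_frame("scene");save("s16",cv2.resize(s[110:310,160:380],None,fx=3.5,fy=3,interpolation=cv2.INTER_CUBIC))
go([.5804,-.2293+.001,.20],p0[2]+np.pi/2)
E
```

```text
t 20.62 pos [ 0.5731 -0.2259  0.2512] F [-0.   0.  -1.8] w 0.358 j [-0.5   0.02  1.61  0.    1.51 -1.95]
 shift cm [ 0.73 -0.24 -5.12] twist [array([-0.001, -0.   ,  0.   ]), array([-1.000e-03,  1.000e-03, -3.141e+00])]
```

View pics/w16.png

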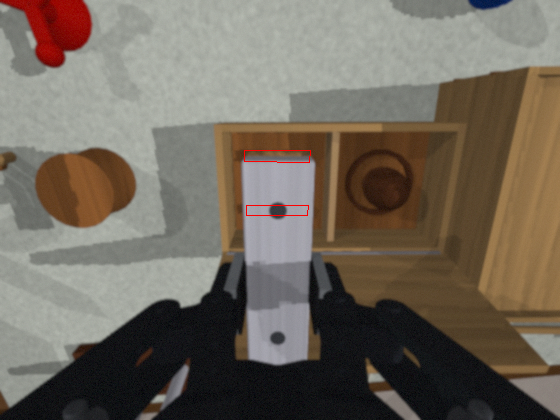

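View pics/s16.png

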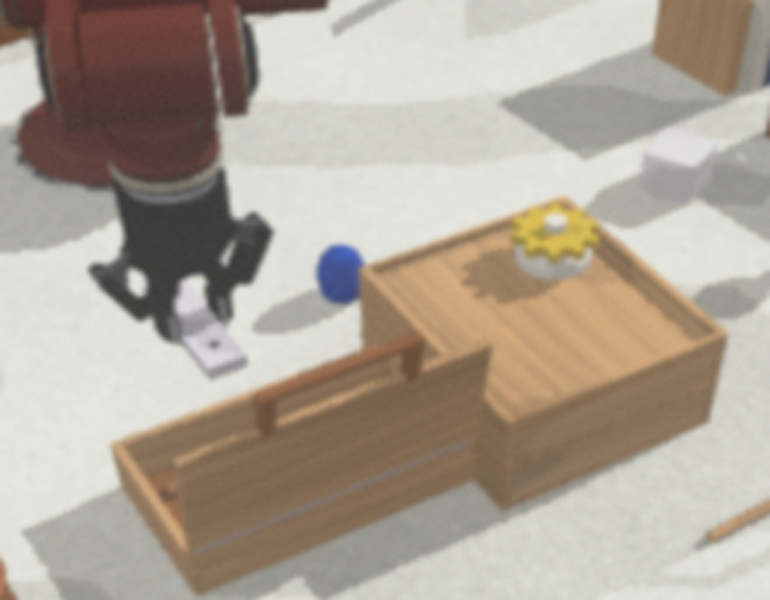

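Bar held level above the right bay, in line with the drawn strip outlines. Lowering.

Emit:
servo_tool(twist=[[0,0,0],[0,0,0],[0,0,0],[0,0,0],[0,0,0],[0,0,0],[0,0,0]], xyz=[[0.7,-0.2,0],[0,0,-3],[0,0,-3.5],[0,0,-3.5],[0,0,-3],[0,0,-1],[0,0,0]], fingers=[0.2,0.2,0.2,0.2,0.2,0.2,0.2])

```text
time: 21.5
tool_pos: [0.58, -0.2278, 0.1111]
tool_rot: [0.529, -0.469, 0.529, 0.469]
contact_force: [0.3, -1.4, -1.2]
gripper_width: 0.359
```

```bash
python3 - <<'E'
from fit import *
C=cam("wrist");im=vision.grab_frame("wrist").copy()
for sx in(-1,1):
  q=proj(C,W(p0,[[sx*.035+i*.007,-.064+j*.04,.026] for i,j in((1,1),(1,-1),(-1,-1),(-1,1))]));cv2.polylines(im,[np.int32(np.round(q))],True,(255,0,0),1)
q=proj(C,W(p0,[[-.067,-.004,.05],[.067,-.004,.05]]));cv2.polylines(im,[np.int32(np.round(q))],True,(0,255,0),1)
q=proj(C,W(p0,[[-.067,-.124,.07],[.067,-.124,.07]]));cv2.polylines(im,[np.int32(np.round(q))],True,(0,255,0),1)
q=proj(C,W(p0,[[-.067,-.124,.07],[-.067,.124,.07]]));cv2.polylines(im,[np.int32(np.round(q))],True,(0,255,0),1)
save("w17",im)
go([.5804,-.2293+.001,.0278],p0[2]+np.pi/2)
E
```

```text
t 21.55 pos [ 0.5806 -0.2283  0.1124] F [ 0.5  0.2 -1.2] w 0.357 j [-0.49  0.15  1.72  0.    1.28 -1.94]
 shift cm [-0.02 -0.   -8.46] twist [array([ 0.001,  0.001, -0.001]), array([-2.000e-03,  1.000e-03,  3.141e+00])]
```

View pics/w17.png

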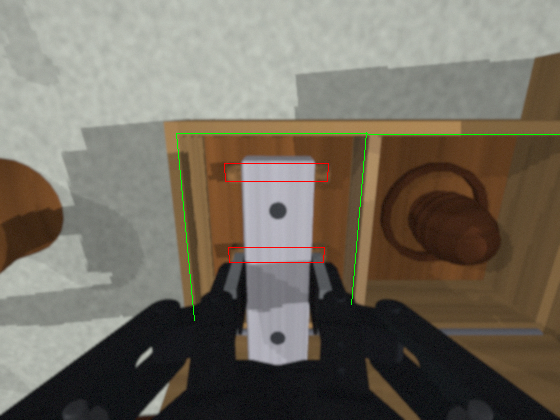

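Emit:
servo_tool(twist=[[0,0,0],[0,0,0],[0,0,0],[0,0,0],[0,0,0],[0,0,0]], xyz=[[0,0,-2],[0,0,-2.5],[0,0,-2],[0,0,-1],[0,0,-0.4],[0,0,0]], fingers=[0.2,0.2,0.2,0.2,0.2,0.2])

```text
time: 22.3
tool_pos: [0.5802, -0.2284, 0.0327]
tool_rot: [0.529, -0.469, 0.529, 0.469]
contact_force: [0.0, 0.1, -1.7]
gripper_width: 0.356
```

Emit:
servo_tool(twist=[[0,0,0],[0,0,0]], xyz=[[0,0,-0.2],[0,0,0]], fingers=[0.2,0.2])

```text
time: 22.55
tool_pos: [0.5802, -0.2284, 0.0308]
tool_rot: [0.529, -0.469, 0.529, 0.469]
contact_force: [0.5, -0.1, -1.7]
gripper_width: 0.355
```

Emit:
servo_tool(twist=[[0,0,0],[0,0,0]], xyz=[[0,0,-0.2],[0,0,0]], fingers=[0.2,0.2])

```text
time: 22.8
tool_pos: [0.5798, -0.2282, 0.0282]
tool_rot: [0.529, -0.469, 0.529, 0.469]
contact_force: [-0.4, -0.2, -1.7]
gripper_width: 0.358
```

Emit:
servo_tool(twist=[[0,0,0],[0,0,0]], xyz=[[0,0,-0.15],[0,0,0]], fingers=[0.2,0.2])

```text
time: 23.05
tool_pos: [0.58, -0.2283, 0.0278]
tool_rot: [0.529, -0.469, 0.529, 0.469]
contact_force: [-3.8, 1.8, 5.1]
gripper_width: 0.356
```

Contact at 5 N. Releasing and backing off straight up.

Emit:
servo_tool(twist=[[0,0,0],[0,0,0],[0,0,0],[0,0,0],[0,0,0],[0,0,0],[0,0,0],[0,0,0]], xyz=[[0,0,0],[0,0,0],[0,0,0],[0,0,1],[0,0,3],[0,0,5],[0,0,5],[-2,0,5]], fingers=[0.42,0.5,0.55,0.6,0.6,0.6,0.6,0.6])

```text
time: 24.05
tool_pos: [0.5603, -0.2283, 0.2195]
tool_rot: [0.529, -0.47, 0.529, 0.469]
contact_force: [0.6, -0.5, 0.1]
gripper_width: 0.598
```

Emit:
servo_tool(twist=[[0,0,0],[0,0,0],[0,0,0],[0,0,0]], xyz=[[-3,0,3],[-4,0,2],[-3,0,0],[0,0,0]], fingers=[0.6,0.6,0.6,0.6])

```text
time: 24.55
tool_pos: [0.4589, -0.2284, 0.2682]
tool_rot: [0.53, -0.469, 0.529, 0.468]
contact_force: [-0.0, 0.3, 0.2]
gripper_width: 0.6
```

```bash
python3 - <<'E'
from fit import *
for n in("wrist","top","scene"): 
  C=cam(n);im=vision.grab_frame(n).copy(); raw=im.copy()
  for sx in(-1,1):
    q=proj(C,W(p0,[[sx*.0575,-.064+j*.016,.042] for j in(1,-1)]));cv2.polylines(im,[np.int32(np.round(q))],True,(255,0,0),1)
  print(n,proj(C,W(p0,[[0,.064,.022],[0,.064,.047],[0,.064,.086]])).round(1).tolist(),proj(C,W(p0,[[0,-.064,.042]])).round(1).tolist())
  if n=="scene": im=cv2.resize(im[110:310,160:380],None,fx=3.5,fy=3,interpolation=cv2.INTER_CUBIC)
  if n=="top": im=cv2.resize(im[120:280,230:430],None,fx=4,fy=3.7,interpolation=cv2.INTER_CUBIC)
  save("z_"+n,im)
go([.5804,-.2293,.3],p0[2]+np.pi/2)
E
```

```text
wrist [[376.1, 257.0], [381.8, 265.5], [392.2, 280.9]] [[287.9, 263.5]]
top [[318.5, 195.6], [319.3, 193.4], [320.7, 189.9]] [[362.2, 199.1]]
scene [[262.5, 258.0], [262.3, 252.7], [261.9, 244.3]] [[223.8, 271.5]]
t 24.7 pos [ 0.4603 -0.2282  0.267 ] F [ 0.6 -0.6 -0.2] w 0.601 j [-0.61 -0.24  1.82  0.    1.55 -2.06]
 shift cm [12.01 -0.11  3.3 ] twist [array([ 0.   ,  0.001, -0.   ]), array([-1.000e-03,  0.000e+00,  3.141e+00])]
```

View pics/z_wrist.png

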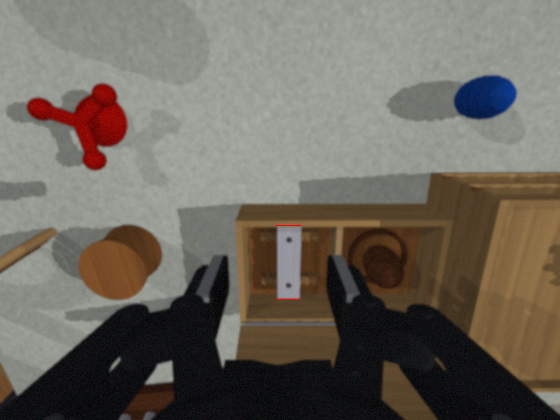

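View pics/z_scene.png

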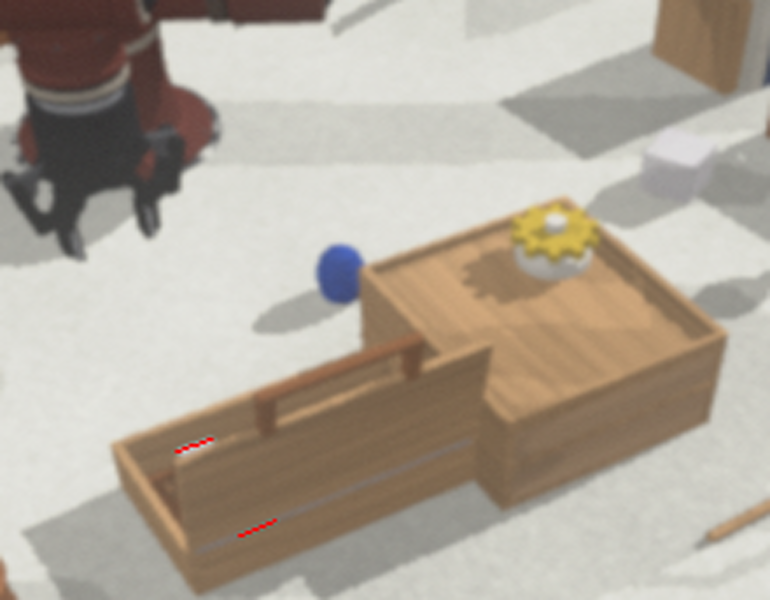

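View pics/z_top.png

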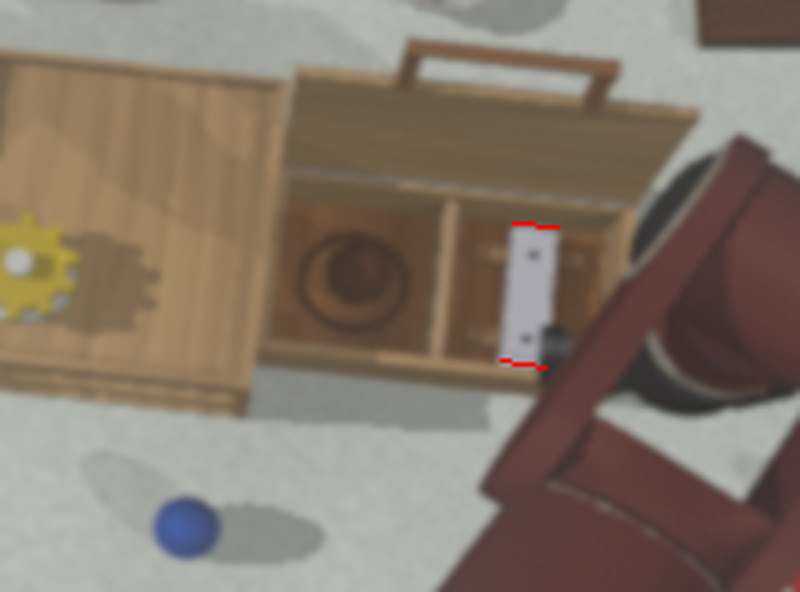

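```bash
python3 - <<'E'
from fit import *
for th in(1.45,1.55,1.6,1.65,1.7,1.75): print(th,[(proj(C,W(p0,flapP(th,[[.195,0]])))[0]).round(1).tolist() for C in(T,S)])
print(513/4+230,52/3.7+120,"scene",340/3.5+160,370/3+110)
job.job_done()
E
```

```text
1.45 [[356.7, 152.9], [247.5, 221.0]]
1.55 [[357.4, 145.2], [251.1, 225.5]]
1.6 [[357.8, 141.5], [253.0, 228.0]]
1.65 [[358.0, 137.9], [254.9, 230.6]]
1.7 [[358.3, 134.4], [256.8, 233.4]]
1.75 [[358.5, 131.1], [258.7, 236.3]]
358.25 134.05405405405406 scene 257.1428571428571 233.33333333333331
the job is handed in; nothing more can be done
```

The job is finished and handed in at about 25 s of the 72 s allowed. `job_done` reports no verdict, so these results come from my own last camera checks.

- **Flap:** I lifted it by its handle and let go. It stands open at about 1.70 rad, and the top and scene cameras agree on that.
- **Egg:** The ridged walnut egg stands upright inside the ring of the left bay. In the top and wrist pictures it sits within about 1 px of the bay centre. I lowered it until I felt about 5 N of contact, then released it. The blue look-alike was not touched.
- **Bar:** It lies flat and lengthwise across both cork strips of the right bay. Its ends match the drawn target outline to about 1 px in the wrist and top views. It was also lowered to about 5 N of contact before release.
- **Other toys:** None looked moved in the last pictures. I did not measure their positions.
- **Arm:** It is clear of everything, with its force reading near zero.

No check failed or disagreed beyond 1–2 px.

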